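Unlock the sticky tool-chest lock and hold the key turned

ROBOT

A 6-joint arm with a two-finger parallel gripper is mounted at the origin on the work surface. World frame = base frame: x ahead of the robot, y to its left, z up, the work surface at z = 0. Lengths are in m, angles in rad, forces in N, time in s.
With the tool pointing down it reaches from about 0.35 to 0.975 m from the base axis. Payload 4.9 kg.
Tool frame: the origin (TCP) lies midway between the tips of the shut fingers; the grasp point (between the pads) lies 19 mm behind it; z points along the fingers, y is the direction in which the jaws open and shut (so a half turn about z gives the same grasp; the last joint's range is limited). The gripper opens to 85 mm and grips with 20 to 120 N. Pads are 22 mm wide; open, the fingers measure 114 mm over their backs; the gripper's body (76 mm by 85 mm) begins 54 mm behind the grasp point. The pads swing forward as they close: fully open they stand 13 mm farther back than shut.
Start: joints at [-1.444, 0.053, 1.613, -0, 1.476, -0.119], TCP at [0.152, -0.606, 0.231] pointing down, gripper open.
Joint ranges: [-3.01, 3.01], [-1.01, 2.22], [0.06, 2.58], [-1.02, 4.17], [0.09, 2.62], [-3.14, 3.14]. Speed limits (rad/s): [2.57, 2.57, 3.14, 3.14, 3.14, 3.14].

INTERFACE

Orientations are given as a unit quaternion [w, x, y, z].
In Python, from plant import state, grab_frame, camera_info, job_done, cut_out gives the robot as it stands.
- The arm moves only by the tool step_arm, never from a script. Its argument "moves" is a list of rows, each a list of 7 numbers: the shift along the tool's x, y, z in m, then the turn, a rotation vector about the tool's x, y, z in rad, then the finger opening in m, from 0 to 0.0854. A call has 1 to 8 rows; each row shifts and turns the commanded pose from where the row before left it, along the tool's axes as they then stand; what a row does not reach is not made up. A row lasts 1/10 s, in which the tool goes at most 50 mm and 8.59 degrees, less where a joint would pass 70% of its speed; a pose out of reach is approached as far as the arm can. A call is refused whole if a number of a shift passes 0.05 or a number of a turn 0.15, either way. A call with a gripper value outside its range is refused whole. The fingers move at their own pace and stop on an object; the grip force is fixed at half the most. Time passes only in rows, so rows that do not move let the fingers close. It gives the time, the measured TCP pose, the force and the opening at its end, in the units of the state.
- state(): the state, without advancing time (a new reading comes with each control period).
- grab_frame(name): name is "scene" or "top" or "wrist"; returns (picture, depth): 480x640x3 uint8, red, green, blue; 480x640 float32, m along the optical axis (not along the pixel's ray), 0 where there is no reading.
- camera_info(name): a dict with "intrinsics" (3x3 intrinsics, pixels), "world_from_camera" (4x4, takes a point from camera to world coordinates). Camera axes: x right, y down, z forward; pixel columns grow to the right and rows downward; lengths in m; the calibration is good to about 2 mm. The wrist camera is an equidistant fisheye: a pixel r from the principal point sees the ray r / f radians off the axis. A picture is of the moment at which its call begins: read the wrist's pose just before it. camera_info takes no time and is no camera call; for the wrist camera it gives the pose at the moment of the call.
- job_done(): hands the job in, once; it reports no verdict.
Trained networks look in the newest picture that a camera, given by its name, has taken for a name from the list of things; names that differ only in an ending like _2 or _b are one class to them, and where a whole thing is asked for, a point or a joint stands for the part that bears it (a point fixed in the world has none). Each returns a list of dicts, best first, with "conf" (0 to 1); they miss things now and then, are a little off and sometimes report something else, mostly with a low value. They report only what shows in the picture. A call takes as long as a camera call.
- cut_out(camera, query): "mask" (480x640 bool, what is visible of it) and "point" ([column, row] in pixels, amid what is visible of it).
The state is a dict: "time": time; "joint_pos": joint angles; "joint_vel": joint speeds; "joint_efforts": joint torques, N m; "tool_pos": TCP position; "tool_rot": TCP orientation; "contact_force": force on the tool from outside, world axes, zero at the start; "ft_torque": the same for the moment, N m; "gripper_width": opening from 0.0 (shut) to 1.0 (fully open).
Only numpy, scipy, OpenCV 4.12 (cv2) and the standard library are available. Lean on these libraries where they do the work, as an engineer would, in place of code of your own. Each camera call takes 0.05 s, during which the arm holds its last target.

TASK

Unlock the grey steel tool chest with the red-headed key from the wooden key block: put it in the lock on the chest's front ledge and work it fully home without forcing it; the pins are sticky and it feels home too early, but a little wiggling gets it past them. Then turn it clockwise a quarter turn against the spring until it stops, and finish while still gripping the key, held turned and fully home, because the spring would throw the bolt back and I need both hands to lift the lid. Leave the lid shut, and the blue and yellow keys, the spanner and the socket where they are.

Things in the scene. Friction and masses are not known exactly. Their poses are not given: they have to be found in the camera images.
- key_red: Loose safe-type key with a red moulded head, 66 mm long, 50 g, standing upright in one of the three slots of the key block (which one varies). Origin: centre of the tip (lower end); z points from tip to head. Double bit from 0 to 10 mm above the tip, 18 mm wide along x, 5 mm thick along y (its first 1.8 mm: 15.5 x 3.2 mm), on a round 6 mm shank. The same either way round (half turn about z).
- key_red_bow (a point): Middle of the red key's head, on the key's axis, 42 mm above its tip. The head is 30 mm wide along the key's x and 9 mm thick along its y, from 28 to 66 mm above the tip; solid from 28 to 52 mm, a key-ring hole above. Grip it by its two flat y faces.
- key_red_collar (a point): Centre of the underside of the red key's steel collar, 18 mm above the tip: a disc 18 mm across and 3 mm thick. It rests on the block's top while the key stands there, and on the lock plate when the key is fully home.
- key_blue: Bystander: a key of the same shape with a blue head, standing in another slot of the block. Origin at its tip, z up.
- key_yellow: Bystander: a key of the same shape with a yellow head, standing in another slot of the block. Origin at its tip, z up.
- key_block: Fixed hardwood block, 200 mm long (x) x 62 mm x 34 mm high, origin at the centre of its underside. Three blind slots, 24 mm deep, 21 x 8 mm with the long side along x, at x = -62, 0 and +62 mm on its centre line. A key stands with its bit along x and its tip 16 mm above the table, and lifts straight out.
- chest: Fixed grey steel tool chest, 260 mm deep (x) x 360 mm wide (y) x 160 mm high, origin at the centre of its underside, front towards -x. A dark fixed ledge 68 mm deep runs along the front of its top and carries the lock; the hinged lid behind it is level with the ledge and is held down by the lock's spring bolt.
- lock_mouth (a point): Centre of the keyhole at the face of the brass lock plate (40 x 46 mm), 163 mm above the table, 92 mm in front of the chest's centre, with the chest's axes. The keyhole is a slot 20 x 7 mm, long side along the chest's x (front to back), countersunk at 45 degrees to 25 x 12 mm at the face. The key goes straight down with its bit along the slot, either way round.
- lock_seat (a point): Where the key's tip is when fully home: 18 mm below lock_mouth. On the way two pairs of sticky sprung pins catch the bit, with the tip about 11 and 13 mm below the mouth: a straight push takes 14 to 28 N there; rocking the key about 0.1 rad each way about its axis while pressing lets it by at 8 to 16 N. It turns only when home (tip at least 16 mm down) and cannot be pulled out while turned.
- lock (a joint): Turn of the lock plug in rad: 0 locked (slot along the chest's x), growing as the key turns clockwise seen from above, to a stop at 1.5. A spring (about 0.04 N m at 0, rising to 0.10 N m at the stop) turns it back to 0 when let go. The bolt is clear of the lid from about 1.3. The key has about 0.1 rad of play in it.
- lid (a joint): Opening of the chest lid in rad about its rear edge; 0 shut.
- spanner: Bystander: a steel spanner about 190 mm long lying on the chest's lid, along its width.
- socket: Bystander: a steel socket, 30 mm across and 46 mm high, standing on the chest's lid. Origin at the centre of its underside.

How it is judged:
On the way, in this order (a step that is already met when the one before it is completed fails the run):
1. the red key is lifted clear of the block (z of key_red in the frame of key_block above 0.036 m and contact force between the fingers and key_red above 0.5 N), for 0.1 s.
2. the red key is fully home in the lock, not yet turned (z of key_red in the frame of lock_mouth below -0.0162 m and horizontal distance between key_red and lock_mouth below 0.004 m and value of joint lock below 0.6 rad), for 0.1 s.
3. the key has turned the lock a quarter turn (value of joint lock above 1.3 rad), for 0.3 s.
At the end, for the whole second after the job is handed in: All through the last second the fingers grip the red key (over 1 N), its tip at least 15.5 mm below the lock's face, within 4 mm of the axis, upright within 0.2 rad, bit along the chest's width within 0.45 rad; the lock is still, turned beyond 1.3 rad; the lid is shut (below 0.03 rad) (value of joint lock above 1.3 rad and z of key_red in the frame of lock_mouth below -0.0155 m and horizontal distance between key_red and lock_mouth below 0.004 m and angle between the x axis of key_red and the y axis of chest, either way round below 0.45 rad and angle between key_red's own z axis and vertical below 0.2 rad and contact force between the fingers and key_red above 1 N and velocity of joint lock below 0.3 rad/s and value of joint lid below 0.03 rad); the arm keeps its last pose, push and grip.
It fails at once if the red key is forced: more than 60 N of contact force between it and the chest before it turns (contact force between key_red and chest above 60 N and value of joint lock below 0.3 rad).
It fails at once if the blue or yellow key is moved by more than 20 mm (distance of any of key_blue, key_yellow from where it was at the start of the episode above 0.02 m).
It fails at once if the spanner or the socket is moved by more than 30 mm (distance of any of spanner, socket from where it was at the start of the episode above 0.03 m).
It fails at once if the lid is lifted (value of joint lid above 0.05 rad).
It also fails if it takes over 54 s, if anything falls off the work surface, if the arm or the gripper's body presses on something with over 40 N, if the wrist force passes 120 N, or if a joint passes its speed limit or range.

## Working session

There is one attempt and no reset: what is moved stays moved. The work goes in short steps, Python scripts to look and compute and a tool call to move; the robot and the scene stay as the last step left them, time stands still between calls to the robot, and variables do not carry over. Pictures are saved under pics/ and viewed, and the job is handed in when it is done.

Besides the shell and the picture viewer there is one more tool, called after "Request:" by a JSON object that holds its "op" and its "data". step_arm: Moves the arm, as the interface text tells. Its arguments: {"type":"object","properties":{"moves":{"type":"array"}},"required":["moves"]}

```bash
ls; mkdir -p pics; cat > h.py <<'E'
import numpy as np, cv2
from plant import *
from scipy.spatial.transform import Rotation as R
def save(n,p): cv2.imwrite('pics/'+p+'.png',cv2.cvtColor(n,cv2.COLOR_RGB2BGR))
def px2w(ci,d,us,vs):
    K=np.array(ci['intrinsics']);T=np.array(ci['world_from_camera'])
    us=np.asarray(us,float);vs=np.asarray(vs,float)
    P=np.stack([(us-K[0,2])/K[0,0]*d,(vs-K[1,2])/K[1,1]*d,d],-1)
    return P@T[:3,:3].T+T[:3,3]
E
python3 - <<'E'
from h import *
s=state(); print({k:np.round(v,3).tolist() for k,v in s.items()})
for n in('scene','top','wrist'):
    im,d=grab_frame(n); save(im,n+'0'); ci=camera_info(n); np.savez('pics/'+n+'0.npz',im=im,d=d,K=ci['intrinsics'],T=ci['world_from_camera'])
    print(n,np.round(ci['intrinsics'],1).tolist(),np.round(ci['world_from_camera'],3).tolist())
E
```

```text
pics
{'time': 0.0, 'joint_pos': [-1.444, 0.053, 1.614, -0.0, 1.476, -0.119], 'joint_vel': [-0.002, 0.001, 0.0, -0.0, 0.001, -0.0], 'joint_efforts': [-0.001, -39.368, -37.018, -0.0, 0.007, -0.0], 'tool_pos': [0.152, -0.606, 0.23], 'tool_rot': [-0.001, 0.992, 0.123, -0.0], 'contact_force': [0.467, 0.53, 0.194], 'ft_torque': [-0.004, -0.001, 0.055], 'gripper_width': 0.998}
scene [[452.7, 0.0, 311.3], [0.0, 452.7, 234.8], [0.0, 0.0, 1.0]] [[0.887, 0.33, -0.324, 0.908], [0.462, -0.649, 0.604, -0.559], [-0.011, -0.686, -0.728, 0.775], [0.0, 0.0, 0.0, 1.0]]
top [[480.5, 0.0, 312.3], [0.0, 480.5, 237.2], [0.0, 0.0, 1.0]] [[-0.027, -0.998, 0.061, 0.548], [-1.0, 0.027, -0.002, -0.037], [-0.0, -0.061, -0.998, 1.196], [0.0, 0.0, 0.0, 1.0]]
wrist [[371.6, 0.0, 323.8], [0.0, 371.6, 242.0], [0.0, 0.0, 1.0]] [[0.243, -0.924, -0.296, 0.228], [-0.97, -0.232, -0.073, -0.588], [-0.001, 0.305, -0.952, 0.372], [0.0, 0.0, 0.0, 1.0]]
```

View pics/scene0.png

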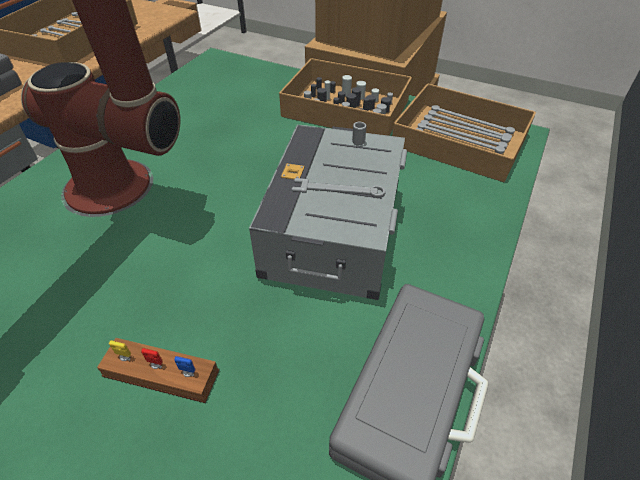

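View pics/top0.png

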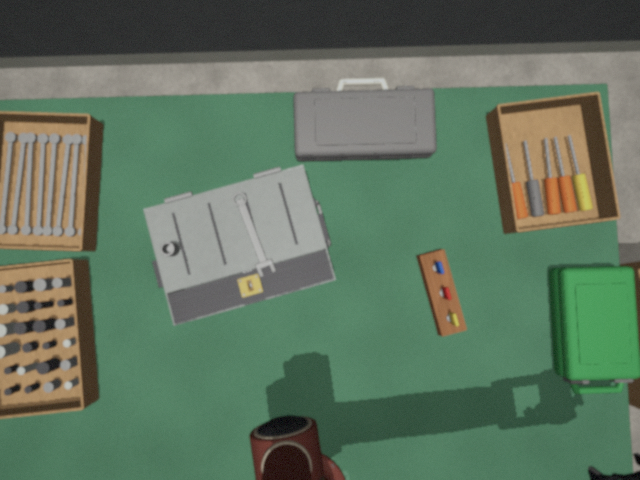

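View pics/wrist0.png

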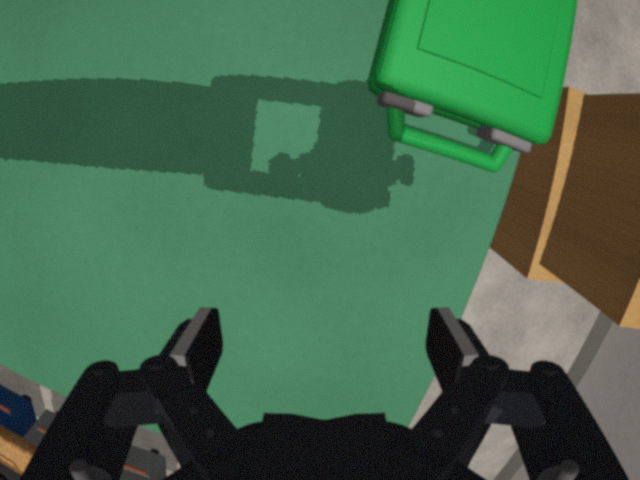

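The scene view shows the red key in the middle slot at (152,357), yellow at (120,350) and blue at (185,365). The brass lock is at (292,171). In the top view the red key is at (447,293) and the lock at (250,287). Next I'll measure these.

```bash
python3 - <<'E'
from h import *
for cam in('top','scene'):
    im,d=grab_frame(cam); ci=camera_info(cam)
    for q in('key_red','key_blue','key_yellow','key_block','lock','chest','spanner','socket'):
        r=cut_out(cam,q)
        for o in r[:2]:
            m=o['mask']; v,u=np.nonzero(m); dd=d[m]; ok=dd>0
            P=px2w(ci,dd[ok],u[ok],v[ok])
            print(cam,q,round(o['conf'],2),m.sum(),np.round(o['point'],1),'med',np.round(np.median(P,0),4),'zmax',np.round(np.percentile(P[:,2],[5,50,95]),4))
            if q in('key_block','chest','lock') and o is r[0]:
                z0={'key_block':.034,'chest':.16,'lock':.163}[q]
                S=P[abs(P[:,2]-z0)<.008]
                if len(S)>5:
                    c,wh,a=cv2.minAreaRect(S[:,:2].astype(np.float32)*1000); print('   rect',np.round(c,1),np.round(wh,1),round(a,2),'zmed',np.median(S[:,2]).round(4))
E
```

```text
top key_red 0.68 96 [443.9 294.5] med [ 0.4781 -0.3464  0.067 ] zmax [0.0362 0.067  0.0836]
top key_blue 0.69 109 [438.2 269.1] med [ 0.5374 -0.3325  0.0674] zmax [0.0338 0.0674 0.0833]
top key_blue 0.18 19414 [238.2 243.9] med [0.601  0.1239 0.1594] zmax [0.1559 0.1594 0.1627]
top key_yellow 0.7 2146 [440.3 293.3] med [ 0.4785 -0.3431  0.0332] zmax [0.0074 0.0332 0.0375]
top key_yellow 0.44 110 [452.4 318.8] med [ 0.4181 -0.3609  0.0672] zmax [0.0332 0.0672 0.0829]
top key_block 0.74 2250 [439.  293.5] med [ 0.4761 -0.3431  0.0331] zmax [0.005  0.0331 0.0377]
   rect [ 477.8 -349.6] [200.2  64.4] 13.19 zmed 0.0335
top key_block 0.25 218 [164.9 251.4] med [0.5934 0.2629 0.1931] zmax [0.1704 0.1931 0.2069]
top lock 0.64 805 [255.3 235.5] med [0.6197 0.0882 0.1664] zmax [0.1609 0.1664 0.1697]
   rect [622.7  92. ] [185.6  37.3] 21.03 zmed 0.1664
top chest 0.63 19486 [236.8 243.7] med [0.6016 0.1249 0.1594] zmax [0.1559 0.1594 0.1627]
   rect [605.8 122. ] [270.1 383.1] 14.04 zmed 0.1594
top spanner 0.8 705 [253.9 240. ] med [0.611  0.0861 0.1665] zmax [0.163  0.1665 0.1697]
top socket 
[... 390 characters left out ...]
8 [184.2 365.7] med [ 0.5392 -0.3371  0.061 ] zmax [0.0333 0.061  0.0822]
scene key_block 0.63 3894 [160.4 375.5] med [ 0.4907 -0.3583  0.0336] zmax [0.0056 0.0336 0.0363]
   rect [ 477.9 -349.2] [201.9  63.9] 12.85 zmed 0.0341
scene lock 0.72 19609 [331.5 212.3] med [0.6258 0.0121 0.1596] zmax [0.034  0.1596 0.1621]
   rect [605.7 120.9] [270.2 383.3] 14.2 zmed 0.1603
scene chest 0.59 19539 [330.5 217.3] med [0.6261 0.0118 0.1596] zmax [0.0341 0.1596 0.1621]
   rect [605.9 120.9] [270.2 383.3] 14.08 zmed 0.1603
scene spanner 0.77 721 [336.8 187.3] med [0.6219 0.0867 0.167 ] zmax [0.1624 0.167  0.1692]
scene socket 0.73 246 [358.9 133.4] med [0.5982 0.2512 0.1907] zmax [0.1672 0.1907 0.2057]
```

```bash
python3 - <<'E'
from h import *
for cam in('top','scene'):
    f=np.load(f'pics/{cam}0.npz'); im,d=f['im'],f['d']; ci={'intrinsics':f['K'],'world_from_camera':f['T']}
    hsv=cv2.cvtColor(im,cv2.COLOR_RGB2HSV)
    m=((hsv[...,0]>12)&(hsv[...,0]<32)&(hsv[...,1]>110)&(hsv[...,2]>90)).astype(np.uint8)
    w=np.zeros_like(m)
    if cam=='top': w[265:310,230:275]=1
    else: w[155:190,272:315]=1
    m&=w; v,u=np.nonzero(m)
    K=f['K'];T=f['T']
    # ray-plane z=.163
    ray=np.stack([(u-K[0,2])/K[0,0],(v-K[1,2])/K[1,1],np.ones(len(u))],-1)@T[:3,:3].T
    P=T[:3,3]+ray*((.163-T[2,3])/ray[:,2])[:,None]
    c,wh,a=cv2.minAreaRect(P[:,:2].astype(np.float32)*1000)
    print(cam,m.sum(),np.round(c,1),np.round(wh,1),round(a,1),'depth z',np.median(px2w(ci,d[v,u],u,v)[:,2]).round(4),'mean',P.mean(0).round(4))
    # keyhole dark
    x0,x1,y0,y1=u.min()-15,u.max()+15,v.min()-15,v.max()+15
    save(cv2.resize(im[y0:y1,x0:x1],None,fx=8,fy=8,interpolation=cv2.INTER_CUBIC),'lock_'+cam)
E
```

```text
top 26 [512.6  98.5] [24.8 12.5] 11.4 depth z 0.1616 mean [0.5106 0.101  0.163 ]
scene 239 [512.5  96.8] [40.6 48.9] 14.1 depth z 0.1627 mean [0.5117 0.0967 0.163 ]
```

The brass plate gives the lock at about (0.512, 0.097) with the chest yawed about 14.1°. The red key is at (0.478, -0.349) with the block yawed about 13°. I'll grip the key with the tool half-turned, so joint 6 keeps enough range for the quarter turn.

Request:
{"op": "step_arm", "data": {"moves": [[0.045, -0.02, 0, 0, 0, 0, 0.085], [0.045, -0.02, 0, 0, 0, 0, 0.085], [0.045, -0.02, 0, 0, 0, 0, 0.085], [0.045, -0.02, 0, 0, 0, 0, 0.085], [0.045, -0.02, 0, 0, 0, 0, 0.085], [0.045, -0.02, 0, 0, 0, 0, 0.085], [0.045, -0.02, 0, 0, 0, 0, 0.085], [0.04, -0.02, 0, 0, 0, 0, 0.085]]}}

```text
time: 1.85
tool_pos: [0.4591, -0.363, 0.2316]
tool_rot: [0.0, 0.992, 0.123, 0.0]
contact_force: [0.7, -0.0, 0.5]
gripper_width: 0.994
```

Request:
{"op": "step_arm", "data": {"moves": [[0, 0, 0, 0, 0, -0.145, 0.085], [0, 0, 0, 0, 0, -0.145, 0.085], [0, 0, 0, 0, 0, -0.145, 0.085], [0, 0, 0, 0, 0, -0.145, 0.085], [0, 0, 0, 0, 0, -0.145, 0.085], [0, 0, 0, 0, 0, -0.145, 0.085], [0, 0, 0, 0, 0, -0.145, 0.085], [0, 0, 0, 0, 0, -0.145, 0.085]]}}

```text
time: 2.65
tool_pos: [0.4575, -0.3646, 0.2314]
tool_rot: [0.0, 0.761, 0.649, 0.0]
contact_force: [0.3, -0.1, -1.1]
gripper_width: 0.998
```

Request:
{"op": "step_arm", "data": {"moves": [[0, 0, 0, 0, 0, -0.145, 0.085], [0, 0, 0, 0, 0, -0.145, 0.085], [0, 0, 0, 0, 0, -0.145, 0.085], [0, 0, 0, 0, 0, -0.145, 0.085], [0, 0, 0, 0, 0, -0.145, 0.085], [0, 0, 0, 0, 0, -0.145, 0.085], [0, 0, 0, 0, 0, -0.145, 0.085], [0, 0, 0, 0, 0, -0.145, 0.085]]}}

```text
time: 3.45
tool_pos: [0.4575, -0.3646, 0.2313]
tool_rot: [-0.0, 0.281, 0.96, -0.0]
contact_force: [-0.2, 0.0, -0.4]
gripper_width: 0.989
```

Request:
{"op": "step_arm", "data": {"moves": [[0, 0, 0, 0, 0, -0.145, 0.085], [0, 0, 0, 0, 0, -0.145, 0.085], [0, 0, 0, 0, 0, -0.145, 0.085], [0, 0, 0, 0, 0, -0.145, 0.085], [0, 0, 0, 0, 0, -0.145, 0.085], [0, 0, 0, 0, 0, -0.09, 0.085], [0, 0, 0, 0, 0, 0, 0.085]]}}

```text
time: 4.15
tool_pos: [0.4575, -0.3646, 0.2313]
tool_rot: [0.0, -0.119, 0.993, -0.0]
contact_force: [-0.6, 0.9, 0.1]
gripper_width: 0.999
```

```bash
cat >> h.py <<'E'
def fish(ci,u,v):
    K=np.array(ci['intrinsics']);T=np.array(ci['world_from_camera'])
    x=(np.asarray(u,float)-K[0,2])/K[0,0];y=(np.asarray(v,float)-K[1,2])/K[1,1]
    r=np.hypot(x,y);s=np.where(r>1e-9,np.sin(r)/np.maximum(r,1e-9),1)
    return T[:3,3],np.stack([x*s,y*s,np.cos(r)],-1)@T[:3,:3].T
def onz(ci,u,v,z):
    o,r=fish(ci,u,v); return o+r*((z-o[2])/r[...,2])[...,None]
def proj(ci,P):
    K=np.array(ci['intrinsics']);T=np.array(ci['world_from_camera'])
    p=(np.asarray(P)-T[:3,3])@T[:3,:3]; n=np.hypot(p[...,0],p[...,1]);th=np.arctan2(n,p[...,2])
    return np.stack([K[0,2]+K[0,0]*th*p[...,0]/n,K[1,2]+K[1,1]*th*p[...,1]/n],-1)
def wrist(name):
    ci=camera_info('wrist'); im,d=grab_frame('wrist'); save(im,name)
    np.savez('pics/'+name+'.npz',im=im,d=d,K=ci['intrinsics'],T=ci['world_from_camera']); return im,d,ci
E
python3 - <<'E'
from h import *
im,d,ci=wrist('w1')
hsv=cv2.cvtColor(im,cv2.COLOR_RGB2HSV).astype(int)
for q in('key_red','key_blue','key_yellow','key_block'):
    for o in cut_out('wrist',q)[:1]:
        m=o['mask'];v,u=np.nonzero(m);ok=d[m]>0;u,v=u[ok],v[ok]
        oo,r=fish(ci,u,v);cz=r@np.array(ci['world_from_camera'])[:3,2]
        P=oo+r*(d[v,u]/cz)[:,None]
        print(q,round(o['conf'],2),m.sum(),np.round(o['point'],1),np.median(P,0).round(4),np.percentile(P[:,2],[2,50,98]).round(4))
        if q=='key_block': S=P[abs(P[:,2]-.034)<.006]
        else: S=P[P[:,2]>.055]
        c,wh,a=cv2.minAreaRect(S[:,:2].astype(np.float32)*1000);print('  ',np.round(c,1),np.round(wh,1),round(a,1),np.median(S[:,2]).round(4))
E
```

```text
key_red 0.72 506 [337.6 242.1] [ 0.4749 -0.3508  0.0796] [0.0354 0.0796 0.0822]
   [ 477.1 -349.6] [29.   8.2] 12.4 0.0805
key_blue 0.87 432 [332.8 301.4] [ 0.5308 -0.3368  0.0792] [0.0306 0.0792 0.0822]
   [ 537.  -335.1] [29.4  8.5] 13.4 0.0803
key_yellow 0.95 506 [335.4 172.7] [ 0.4166 -0.3647  0.0802] [0.0338 0.0802 0.0823]
   [ 417.1 -363.7] [28.9  8.4] 12.3 0.0806
key_block 0.83 11319 [333.6 219.6] [ 0.4627 -0.352   0.0333] [0.0313 0.0333 0.0349]
   [ 477.8 -349. ] [200.6  62.5] 13.2 0.0333
```

View pics/w1.png

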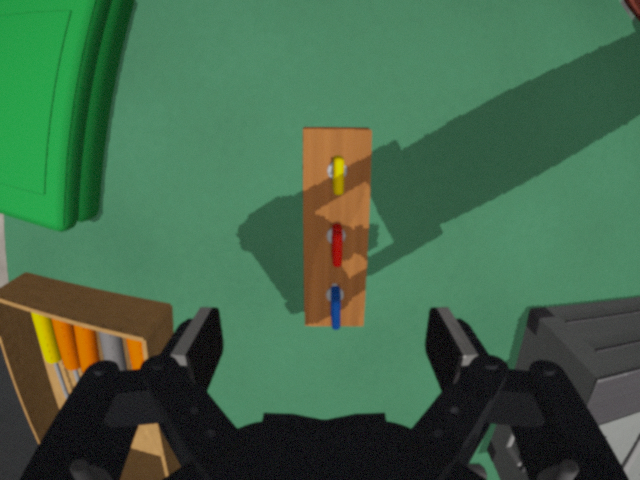

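The wrist view has the red head at (337,245) in the middle slot, which agrees with the other cameras to about 1 mm. I'll align and then descend.

Request:
{"op": "step_arm", "data": {"moves": [[-0.0228, 0.01, 0, 0, 0, 0.01, 0.085], [0, 0, 0.04, 0, 0, 0, 0.085], [0, 0, 0.04, 0, 0, 0, 0.085], [0, 0, 0.04, 0, 0, 0, 0.085], [0, 0, 0, 0, 0, 0, 0.085]]}}

```text
time: 4.9
tool_pos: [0.4737, -0.346, 0.1042]
tool_rot: [-0.004, -0.114, 0.993, 0.005]
contact_force: [0.4, 1.6, -1.6]
gripper_width: 0.995
```

```bash
python3 - <<'E'
from h import *
s=state();print(s['tool_pos'],s['tool_rot'])
im,d,ci=wrist('w2')
E
```

```text
[ 0.47365053 -0.34604428  0.10423808] [-0.0042336  -0.11407182  0.99345069  0.00504273]
```

View pics/w2.png

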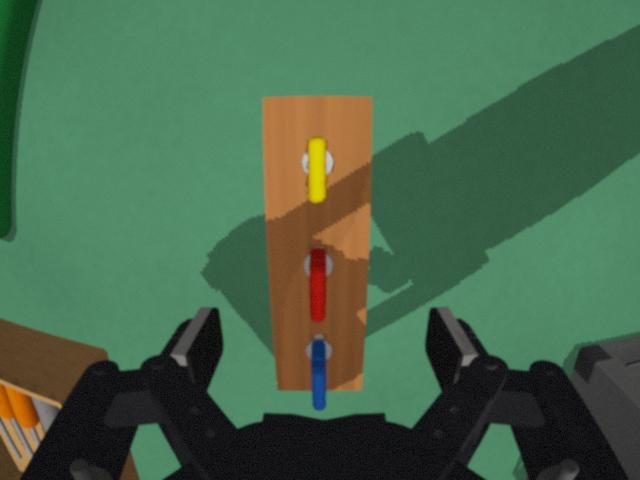

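Request:
{"op": "step_arm", "data": {"moves": [[0, 0, 0, 0, 0, 0, 0.085], [0, 0, 0, 0, 0, 0, 0.085]]}}

```text
time: 5.15
tool_pos: [0.4788, -0.351, 0.1148]
tool_rot: [0.002, -0.114, 0.993, -0.002]
contact_force: [-0.3, -1.0, -0.2]
gripper_width: 0.998
```

```bash
python3 - <<'E'
from h import *
s=state();print(s['tool_pos'],s['tool_rot'],s['joint_pos'])
im,d,ci=wrist('w2')
for q in('key_red',):
    for o in cut_out('wrist',q)[:1]:
        m=o['mask'];v,u=np.nonzero(m);ok=d[m]>0;u,v=u[ok],v[ok]
        oo,r=fish(ci,u,v);cz=r@np.array(ci['world_from_camera'])[:3,2]
        P=oo+r*(d[v,u]/cz)[:,None]; S=P[P[:,2]>.055]
        c,wh,a=cv2.minAreaRect(S[:,:2].astype(np.float32)*1000);print('  ',np.round(c,1),np.round(wh,1),round(a,1))
        t=R.from_quat(np.roll(s['tool_rot'],-1)).inv().apply(np.r_[np.array(c)/1000,.045]-s['tool_pos']);print(t, R.from_quat(np.roll(s['tool_rot'],-1)).as_matrix().round(4))
E
```

```text
[ 0.47883578 -0.35103968  0.11480555] [ 0.00177569 -0.1142369   0.99344975 -0.00209266] [-7.57918522e-01  7.46904910e-02  1.79114478e+00  3.01810514e-05
  1.27026844e+00 -2.55769825e+00]
   [ 477.4 -349.3] [30.2  9. ] 11.6
[0.00117157 0.00233136 0.06979239] [[-0.9739 -0.227   0.004 ]
 [-0.227   0.9739 -0.0038]
 [-0.0031 -0.0046 -1.    ]]
```

The arm swings after fast moves, so I'll descend with a tapered speed and let it settle.

Request:
{"op": "step_arm", "data": {"moves": [[0, 0, 0.01, 0, 0, 0, 0.085], [0, 0, 0.012, 0, 0, 0, 0.085], [0, 0, 0.012, 0, 0, 0, 0.085], [0, 0, 0.012, 0, 0, 0, 0.085], [0, 0, 0.008, 0, 0, 0, 0.085], [0, 0, 0.005, 0, 0, 0, 0.085], [0, 0, 0, 0, 0, 0, 0.085], [0, 0, 0, 0, 0, 0, 0.085]]}}

```text
time: 6.05
tool_pos: [0.4775, -0.3497, 0.0525]
tool_rot: [0.0, -0.114, 0.993, -0.0]
contact_force: [0.3, -0.8, 0.2]
gripper_width: 0.996
```

```bash
python3 - <<'E'
from h import *
s=state();print(s['tool_pos'],s['tool_rot'])
im,d,ci=wrist('w3')
m=(im[...,0]>120)&(im[...,1]<60)&(im[...,2]<60)
v,u=np.nonzero(m);ok=d[v,u]>0;u,v=u[ok],v[ok]
oo,r=fish(ci,u,v);cz=r@np.array(ci['world_from_camera'])[:3,2]
P=oo+r*(d[v,u]/cz)[:,None]; S=P[(P[:,2]>.055)&(P[:,2]<.09)]
c,wh,a=cv2.minAreaRect(S[:,:2].astype(np.float32)*1000);print(np.round(c,1),np.round(wh,1),a)
t=R.from_quat(np.roll(s['tool_rot'],-1)).inv().apply(np.r_[np.array(c)/1000,.043]-s['tool_pos']);print(t)
E
```

```text
[ 0.47745182 -0.34967932  0.05249622] [ 1.20040713e-04 -1.14362127e-01  9.93439113e-01 -1.37134401e-04]
[ 477.3 -349.3] [29.3  8.3] 11.435750007629395
[4.33773081e-05 4.44022958e-04 9.49607521e-03]
```

View pics/w3.png

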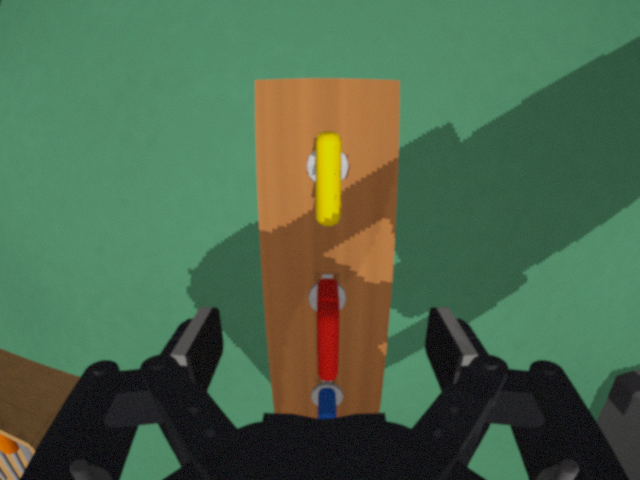

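The key is centred between the fingers, with the red head at (328,330). I'll go down 10 mm and close.

Request:
{"op": "step_arm", "data": {"moves": [[0, 0, 0.006, 0, 0, 0, 0.085], [0, 0, 0.004, 0, 0, 0, 0.085], [0, 0, 0, 0, 0, 0, 0.04], [0, 0, 0, 0, 0, 0, 0.02], [0, 0, 0, 0, 0, 0, 0.012], [0, 0, 0, 0, 0, 0, 0.0], [0, 0, 0, 0, 0, 0, 0.0], [0, 0, 0, 0, 0, 0, 0.0]]}}

```text
time: 6.9
tool_pos: [0.4773, -0.3495, 0.0426]
tool_rot: [0.0, -0.114, 0.993, 0.0]
contact_force: [-0.8, 1.3, 1.4]
gripper_width: 0.089
```

Request:
{"op": "step_arm", "data": {"moves": [[0, 0, 0, 0, 0, 0, 0.0], [0, 0, 0, 0, 0, 0, 0.0], [0, 0, 0, 0, 0, 0, 0.0]]}}

```text
time: 7.2
tool_pos: [0.4773, -0.3495, 0.0425]
tool_rot: [0.0, -0.114, 0.993, 0.0]
contact_force: [-1.3, 1.4, 3.6]
gripper_width: 0.093
```

Request:
{"op": "step_arm", "data": {"moves": [[0, 0, -0.005, 0, 0, 0, 0], [0, 0, -0.01, 0, 0, 0, 0], [0, 0, -0.015, 0, 0, 0, 0], [0, 0, -0.015, 0, 0, 0, 0], [0, 0, -0.02, 0, 0, 0, 0], [0, 0, -0.025, 0, 0, 0, 0], [0, 0, -0.03, 0, 0, 0, 0], [0, 0, -0.03, 0, 0, 0, 0]]}}

```text
time: 8.0
tool_pos: [0.4773, -0.3496, 0.195]
tool_rot: [0.0, -0.114, 0.993, -0.001]
contact_force: [-0.8, -0.3, -0.9]
gripper_width: 0.095
```

Request:
{"op": "step_arm", "data": {"moves": [[0, 0, -0.025, 0, 0, 0, 0], [0, 0, -0.015, 0, 0, 0, 0], [0, 0, -0.008, 0, 0, 0, 0], [0, 0, 0, 0, 0, 0, 0]]}}

```text
time: 8.4
tool_pos: [0.4776, -0.3498, 0.2416]
tool_rot: [0.001, -0.114, 0.993, -0.001]
contact_force: [-0.0, -0.4, -1.8]
gripper_width: 0.092
```

```bash
python3 - <<'E'
from h import *
s=state();print(s['tool_pos'],s['tool_rot'],s['joint_pos'][5],s['gripper_width'])
im,d,ci=wrist('w4')
T=s['tool_rot'];Rm=R.from_quat(np.roll(T,-1)).as_matrix();psi=np.arctan2(Rm[1,0],Rm[0,0]);print('psi',psi)
dl=np.array([.5122,.0967])-s['tool_pos'][:2]
print('tool dx,dy',Rm[:2,:2].T@dl)
E
```

```text
[ 0.47758161 -0.3498182   0.24162769] [ 6.71246801e-04 -1.14347015e-01  9.93440321e-01 -7.99064610e-04] -2.5578544539135333 0.0922640989492764
psi -2.9123961687609543
tool dx,dy [-0.13515974  0.42697591]
```

View pics/w4.png

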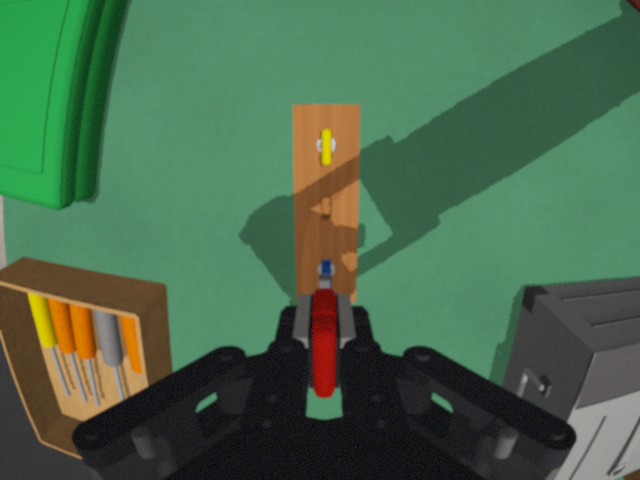

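The red key is held upright, with its head at (324,340), and its slot at (326,208) is empty. I'll move so the lock sits on the camera side of the key for a clear close view.

Request:
{"op": "step_arm", "data": {"moves": [[-0.01, 0.02, 0, 0, 0, 0, 0], [-0.015, 0.035, 0, 0, 0, 0, 0], [-0.02, 0.044, 0, 0, 0, 0, 0], [-0.02, 0.044, 0, 0, 0, 0, 0], [-0.02, 0.044, 0, 0, 0, 0, 0], [-0.02, 0.044, 0, 0, 0, 0, 0], [-0.02, 0.044, 0, 0, 0, 0, 0], [-0.02, 0.044, 0, 0, 0, 0, 0]]}}

```text
time: 9.25
tool_pos: [0.5451, -0.0038, 0.2381]
tool_rot: [-0.002, -0.114, 0.993, 0.0]
contact_force: [1.7, -0.3, -0.5]
gripper_width: 0.093
```

Request:
{"op": "step_arm", "data": {"moves": [[-0.02, 0.044, 0, 0, 0, -0.017, 0], [-0.015, 0.03, 0, 0, 0, 0, 0], [-0.01, 0.02, 0, 0, 0, 0, 0], [-0.005, 0.01, 0, 0, 0, 0, 0], [0, 0.004, 0, 0, 0, 0, 0], [0, 0, 0, 0, 0, 0, 0], [0, 0, 0, 0, 0, 0, 0]]}}

```text
time: 9.95
tool_pos: [0.5687, 0.1098, 0.2399]
tool_rot: [-0.0, -0.122, 0.993, -0.0]
contact_force: [-0.8, -0.6, 0.1]
gripper_width: 0.093
```

```bash
python3 - <<'E'
from h import *
s=state();print(s['tool_pos'],s['tool_rot'],s['joint_pos'],s['gripper_width'])
im,d,ci=wrist('w5')
hsv=cv2.cvtColor(im,cv2.COLOR_RGB2HSV)
m=((hsv[...,0]>12)&(hsv[...,0]<32)&(hsv[...,1]>110)&(hsv[...,2]>90))
n,l,st,ce=cv2.connectedComponentsWithStats(m.astype(np.uint8)); 
for i in range(1,n):
    if st[i,4]>200: print(st[i],ce[i],onz(ci,*ce[i],.163))
E
```

```text
[0.56872718 0.10980622 0.23991425] [-3.76966608e-04 -1.22185500e-01  9.92507192e-01 -1.89082341e-04] [ 6.24785088e-02 -6.00833263e-02  1.71101714e+00 -4.24038772e-04
  1.49138874e+00 -1.75326722e+00] 0.09293913256232937
[  0   0  10 142 842] [ 2.70665083 61.73871734] [ 0.4797779  -0.16809581  0.163     ]
[ 290  127   80   68 4766] [329.29857323 160.37347881] [0.51161018 0.09790627 0.163     ]
[560 319  80 104 939] [601.93184239 364.89882854] [0.6152225  0.38868002 0.163     ]
[576 351  57  85 344] [604.61046512 393.4505814 ] [0.6483374  0.42140079 0.163     ]
[583 368  57  77 257] [612.56420233 407.48638132] [0.66711674 0.45332125 0.163     ]
```

View pics/w5.png

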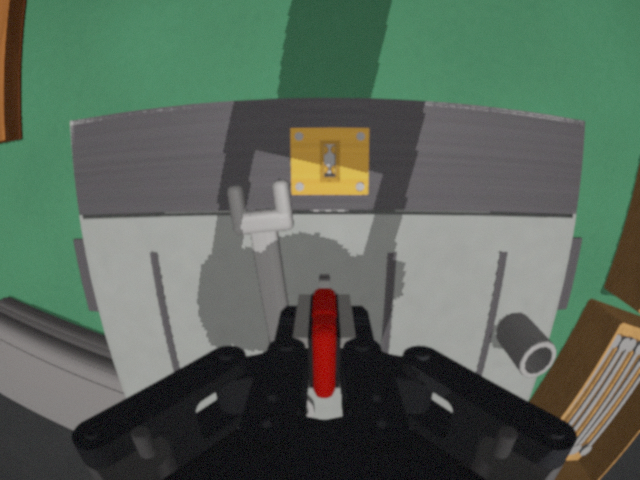

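The brass plate is centred at (329,160) with its keyhole vertical in the picture. The spanner's jaw at (283,200) lies near the plate on the lid side. I'll fit the plate precisely.

```bash
python3 - <<'E'
from h import *
f=np.load('pics/w5.npz');im=f['im'];ci={'intrinsics':f['K'],'world_from_camera':f['T']}
hsv=cv2.cvtColor(im,cv2.COLOR_RGB2HSV)
m=((hsv[...,0]>12)&(hsv[...,0]<32)&(hsv[...,1]>110)&(hsv[...,2]>60)).astype(np.uint8)
n,l,st,ce=cv2.connectedComponentsWithStats(m); i=l[140,310]
c=max(cv2.findContours((l==i).astype(np.uint8),cv2.RETR_EXTERNAL,cv2.CHAIN_APPROX_NONE)[0],key=len)[:,0]
P=onz(ci,c[:,0],c[:,1],.163)[:,:2]*1000
r=cv2.minAreaRect(P.astype(np.float32));print('plate',r, cv2.boxPoints(r).round(1).tolist())
# keyhole: warp rectified patch
yaw=np.deg2rad(14.1);g=np.arange(-30,30,.1)
C=np.array([.512,.098]);X,Y=np.meshgrid(g/1000,g/1000,indexing='ij')
W=np.stack([C[0]+X*np.cos(yaw)-Y*np.sin(yaw),C[1]+X*np.sin(yaw)+Y*np.cos(yaw),np.full_like(X,.163)],-1)
uv=proj(ci,W).astype(np.float32)
pt=cv2.remap(im,uv[...,0],uv[...,1],cv2.INTER_CUBIC);
for k in range(0,600,100): pt[k]=0;pt[:,k]=0
save(pt[::-1],'rect5')   # up = +x chest, right=+y
# tip bit location in camera? expected
s=state();Rm=R.from_quat(np.roll(s['tool_rot'],-1)).as_matrix()
print('tip proj',proj(ci,s['tool_pos']+Rm@[0,0,.0265]),'psi',np.arctan2(Rm[1,0],Rm[0,0])+np.pi)
E
```

```text
plate ((511.748291015625, 98.05797576904297), (40.05512237548828, 46.466644287109375), 14.231708526611328) [[486.6000061035156, 115.69999694824219], [498.0, 70.5999984741211], [536.9000244140625, 80.5], [525.4000244140625, 125.5]]
tip proj [325.48497398 288.43060564] psi 0.24473822099689713
```

View pics/rect5.png

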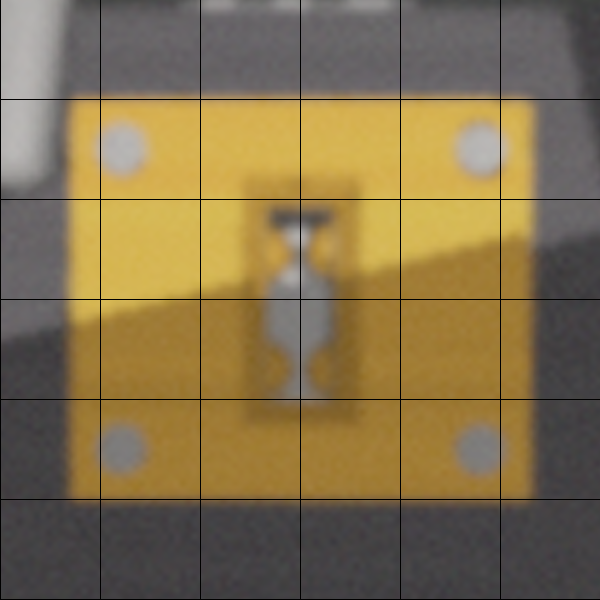

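```bash
python3 - <<'E'
from h import *
f=np.load('pics/w5.npz');im=f['im'].copy();ci={'intrinsics':f['K'],'world_from_camera':f['T']}
s=state();Rm=R.from_quat(np.roll(s['tool_rot'],-1)).as_matrix()
crop=cv2.resize(im[250:320,285:365],None,fx=8,fy=8,interpolation=cv2.INTER_CUBIC)
for p,c in (([.009,.0025,.0247],0),([.009,-.0025,.0247],0),([.009,.0025,.0165],1),([.009,-.0025,.0165],1),([.00775,.0016,.0265],2),([.00775,-.0016,.0265],2)):
    q=proj(ci,s['tool_pos']+Rm@p); print(q.round(1)); cv2.circle(crop,tuple(int(round(t)) for t in ((q-[285,250]+.5)*8)),4,[(255,0,255),(0,255,0),(0,255,255)][c],-1)
save(crop,'crop5')
dl=np.array([.5118,.0980])-s['tool_pos'][:2]; print(Rm[:2,:2].T@dl)
E
```

```text
[330.7 273.2]
[320.4 273.2]
[331.  279.9]
[320.2 279.9]
[328.8 274.1]
[322.2 274.1]
[0.05819061 0.00240526]
```

View pics/crop5.png

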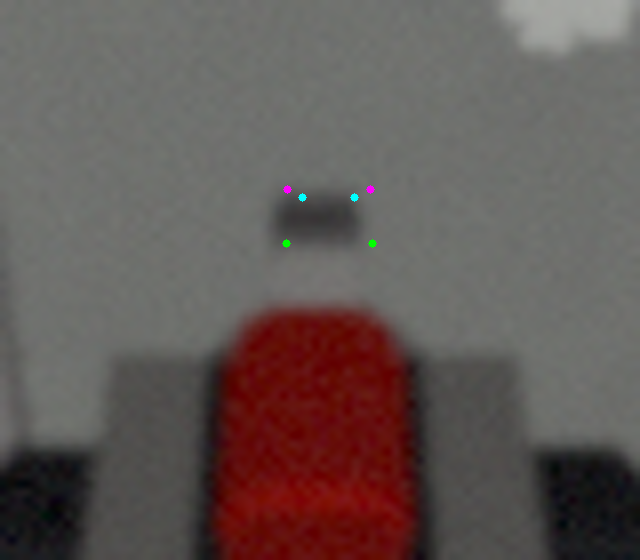

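Request:
{"op": "step_arm", "data": {"moves": [[0.008, 0.0009, 0, 0, 0, -0.004, 0], [0.015, 0.001, 0, 0, 0, 0, 0], [0.015, 0.001, 0, 0, 0, 0, 0], [0.012, 0, 0, 0, 0, 0, 0], [0.006, 0, 0, 0, 0, 0, 0], [0.002, 0, 0.01, 0, 0, 0, 0], [0, 0, 0.015, 0, 0, 0, 0], [0, 0, 0.007, 0, 0, 0, 0]]}}

```text
time: 10.8
tool_pos: [0.5111, 0.0993, 0.2055]
tool_rot: [-0.002, -0.125, 0.992, 0.0]
contact_force: [-1.0, 0.7, -1.4]
gripper_width: 0.093
```

Request:
{"op": "step_arm", "data": {"moves": [[0, 0, 0.003, 0, 0, 0, 0], [0, 0, 0, 0, 0, 0, 0], [0, 0, 0, 0, 0, 0, 0]]}}

```text
time: 11.1
tool_pos: [0.5124, 0.0994, 0.2054]
tool_rot: [0.0, -0.125, 0.992, -0.0]
contact_force: [0.4, -0.5, 0.2]
gripper_width: 0.09
```

```bash
python3 - <<'E'
from h import *
s=state();print(s['tool_pos'],s['tool_rot'],s['contact_force'],s['ft_torque'])
im,d,ci=wrist('w6')
crop=cv2.resize(im[210:330,265:385],None,fx=5,fy=5,interpolation=cv2.INTER_CUBIC); save(crop,'crop6')
hsv=cv2.cvtColor(im,cv2.COLOR_RGB2HSV)
m=((hsv[...,0]>12)&(hsv[...,0]<32)&(hsv[...,1]>110)&(hsv[...,2]>60)).astype(np.uint8)
v,u=np.nonzero(m[200:330,250:400]);u+=250;v+=200;print(u.min(),u.max(),v.min(),v.max())
Rm=R.from_quat(np.roll(s['tool_rot'],-1)).as_matrix()
for z in (.163,):
  P=onz(ci,np.array([u.min()-.5,u.max()+.5]),np.array([270.,270]),z); print((P-s['tool_pos'])@Rm)
im,d=grab_frame('scene');save(cv2.resize(im[100:240,230:370],None,fx=4,fy=4,interpolation=cv2.INTER_CUBIC),'s6')
E
```

```text
[0.5123597  0.09939996 0.20541758] [ 7.34962821e-05 -1.24814228e-01  9.92180126e-01 -6.55600143e-06] [ 0.37204654 -0.51136359  0.22121956] [-0.01109806 -0.03293883 -0.00675504]
279 367 237 307
[[ 0.00325443 -0.02524806  0.0424179 ]
 [ 0.00325087  0.02258419  0.0424164 ]]
```

View pics/crop6.png

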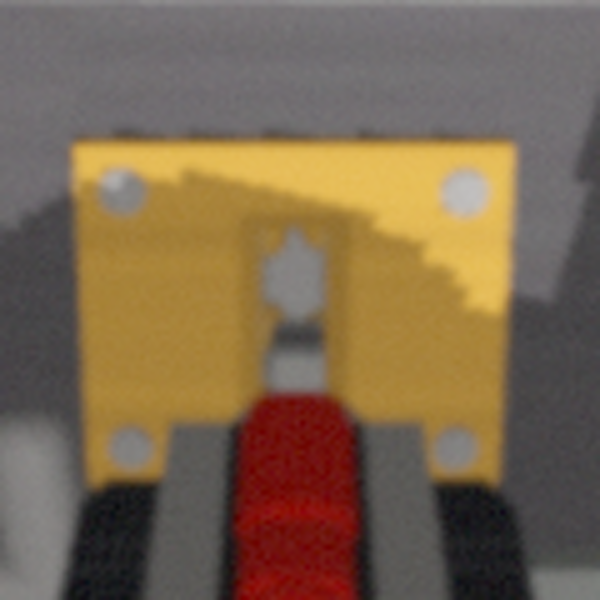

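View pics/s6.png

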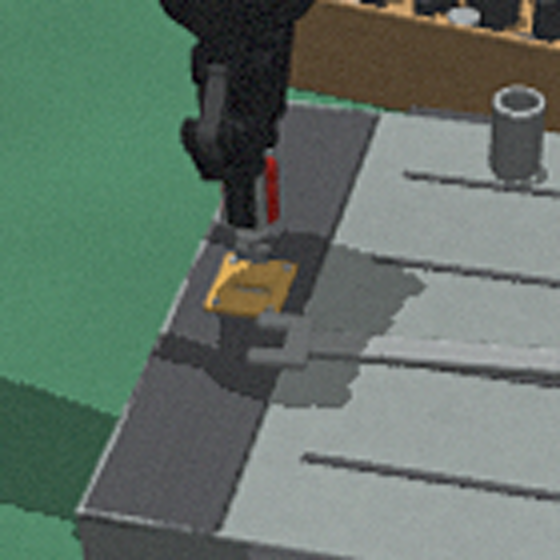

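```bash
python3 - <<'E'
from h import *
f=np.load('pics/w6.npz');im=f['im'];ci={'intrinsics':f['K'],'world_from_camera':f['T']}
s=state();Rm=R.from_quat(np.roll(s['tool_rot'],-1)).as_matrix();print(s['tool_pos'],s['time'])
hsv=cv2.cvtColor(im,cv2.COLOR_RGB2HSV)
for c in (300,315,330,345): 
    col=hsv[225:250,c,1].astype(int); print(c,col.tolist())
sat=hsv[...,1].astype(float)
print('front edge x tool minus 20mm:')
for c in (300,315,330,345):
    col=sat[228:250,c]; k=np.argmax(col>(col.min()+col.max())/2); e=228+k-(col[k]-(col.min()+col.max())/2)/(col[k]-col[k-1])
    p=(onz(ci,np.array(float(c)),np.array(e),.163)-s['tool_pos'])@Rm; print(e,p-[.02,0,0])
for p in ([.009,0,.0247],[.009,0,.0165],[.00775,0,.0265],[.0045,0,0]): print(proj(ci,s['tool_pos']+Rm@p).round(1))
print('bit col', im[276:292,324].tolist())
E
```

```text
[0.51251007 0.09940148 0.20588272] 11.2
300 [11, 9, 11, 9, 11, 9, 5, 7, 7, 7, 5, 23, 80, 154, 163, 163, 160, 157, 157, 162, 159, 165, 163, 165, 169]
315 [4, 5, 9, 5, 7, 7, 7, 2, 5, 9, 16, 30, 86, 149, 158, 158, 161, 155, 156, 155, 158, 164, 167, 167, 164]
330 [4, 4, 7, 2, 9, 11, 9, 9, 9, 7, 9, 25, 88, 147, 163, 164, 159, 156, 157, 159, 160, 158, 162, 159, 163]
345 [6, 4, 5, 7, 11, 11, 13, 9, 5, 7, 7, 24, 85, 151, 160, 161, 158, 155, 157, 157, 158, 159, 160, 159, 157]
front edge x tool minus 20mm:
237.09459459459458 [ 0.00191177 -0.01321464  0.04286393]
236.97321428571428 [ 0.00197353 -0.00541725  0.04286256]
236.9206349206349 [0.00200084 0.00236375 0.04286123]
236.9672131147541 [0.00197734 0.01015527 0.04285994]
[325.6 273.6]
[325.6 280.3]
[325.5 274.5]
[325.8 305.4]
bit col [[71, 70, 69], [60, 59, 58], [72, 72, 72], [88, 85, 84], [102, 101, 100], [117, 119, 116], [129, 128, 123], [130, 128, 126], [132, 131, 128], [130, 129, 127], [132, 129, 127], [126, 116, 113], [120, 82, 80], [115, 43, 40], [113, 17, 17], [113, 26, 26]]
```

Request:
{"op": "step_arm", "data": {"moves": [[0.0012, -0.0005, 0, 0, 0, 0, 0], [0, 0, 0.004, 0, 0, 0, 0], [0, 0, 0.005, 0, 0, 0, 0], [0, 0, 0.004, 0, 0, 0, 0], [0, 0, 0.002, 0, 0, 0, 0], [0, 0, 0.001, 0, 0, 0, 0], [0, 0, 0, 0, 0, 0, 0]]}}

```text
time: 11.9
tool_pos: [0.5109, 0.0986, 0.1891]
tool_rot: [-0.0, -0.125, 0.992, 0.0]
contact_force: [-0.6, -0.1, 0.3]
gripper_width: 0.093
```

Request:
{"op": "step_arm", "data": {"moves": [[0, 0, 0.001, 0, 0, 0, 0], [0, 0, 0.001, 0, 0, 0, 0], [0, 0, 0.001, 0, 0, 0, 0], [0, 0, 0, 0, 0, 0, 0]]}}

```text
time: 12.3
tool_pos: [0.5109, 0.0986, 0.1862]
tool_rot: [-0.0, -0.125, 0.992, 0.0]
contact_force: [0.3, 0.2, -0.2]
gripper_width: 0.094
```

```bash
python3 - <<'E'
from h import *
s=state();print(s['tool_pos'],s['tool_rot'],s['contact_force'],s['ft_torque'])
im,d,ci=wrist('w7')
save(cv2.resize(im[210:330,265:385],None,fx=5,fy=5,interpolation=cv2.INTER_CUBIC),'crop7')
E
```

```text
[0.51093972 0.09857917 0.18616274] [-9.54239182e-05 -1.24795895e-01  9.92182431e-01  1.06749858e-05] [ 0.3237526   0.18541651 -0.22745971] [-0.02607807 -0.01138408 -0.00988194]
```

View pics/crop7.png

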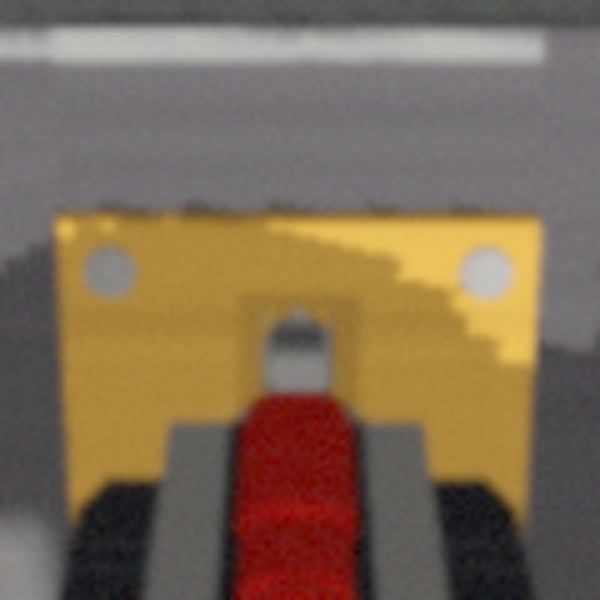

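The bit sits in the countersink without contact. I'll carry on gently.

Request:
{"op": "step_arm", "data": {"moves": [[0, 0, 0.001, 0, 0, 0, 0], [0, 0, 0.001, 0, 0, 0, 0], [0, 0, 0.001, 0, 0, 0, 0], [0, 0, 0, 0, 0, 0, 0]]}}

```text
time: 12.75
tool_pos: [0.5109, 0.0986, 0.1831]
tool_rot: [-0.0, -0.125, 0.992, 0.0]
contact_force: [-0.3, 0.2, -0.6]
gripper_width: 0.089
```

Request:
{"op": "step_arm", "data": {"moves": [[0, 0, 0.001, 0, 0, 0, 0], [0, 0, 0.001, 0, 0, 0, 0], [0, 0, 0.001, 0, 0, 0, 0], [0, 0, 0, 0, 0, 0, 0]]}}

```text
time: 13.15
tool_pos: [0.5109, 0.0986, 0.1801]
tool_rot: [-0.0, -0.125, 0.992, 0.0]
contact_force: [0.3, 0.3, -0.8]
gripper_width: 0.095
```

Request:
{"op": "step_arm", "data": {"moves": [[0, 0, 0.0007, 0, 0, 0, 0], [0, 0, 0.0007, 0, 0, 0, 0], [0, 0, 0.0006, 0, 0, 0, 0], [0, 0, 0, 0, 0, 0, 0]]}}

```text
time: 13.55
tool_pos: [0.5113, 0.0986, 0.179]
tool_rot: [0.0, -0.125, 0.992, -0.0]
contact_force: [-1.5, 0.1, 2.5]
gripper_width: 0.093
```

Contact begins at about 10.5 mm, at the first pins. I'll rock the key while pressing.

Request:
{"op": "step_arm", "data": {"moves": [[0, 0, 0.0005, 0, 0, 0.05, 0], [0, 0, 0.0005, 0, 0, 0.05, 0], [0, 0, 0, 0, 0, -0.1, 0], [0, 0, 0, 0, 0, -0.1, 0], [0, 0, 0, 0, 0, 0.1, 0], [0, 0, 0, 0, 0, 0.1, 0]]}}

```text
time: 14.15
tool_pos: [0.5114, 0.0987, 0.1778]
tool_rot: [0.001, -0.073, 0.997, 0.0]
contact_force: [-0.2, 0.8, 2.8]
gripper_width: 0.09
```

Request:
{"op": "step_arm", "data": {"moves": [[0, 0, 0.0008, 0, 0, -0.1, 0], [0, 0, 0.0008, 0, 0, -0.1, 0], [0, 0, 0.0004, 0, 0, 0.1, 0], [0, 0, 0, 0, 0, 0.1, 0], [0, 0, 0, 0, 0, -0.1, 0], [0, 0, 0, 0, 0, -0.1, 0]]}}

```text
time: 14.75
tool_pos: [0.5118, 0.0987, 0.1764]
tool_rot: [0.001, -0.176, 0.984, -0.0]
contact_force: [-0.4, 0.5, 2.5]
gripper_width: 0.091
```

Request:
{"op": "step_arm", "data": {"moves": [[0, 0, 0.001, 0, 0, 0.1, 0], [0, 0, 0.001, 0, 0, 0.1, 0], [0, 0, 0.001, 0, 0, -0.1, 0], [0, 0, 0, 0, 0, -0.1, 0], [0, 0, 0, 0, 0, 0.1, 0], [0, 0, 0, 0, 0, 0.1, 0]]}}

```text
time: 15.35
tool_pos: [0.5117, 0.0987, 0.1733]
tool_rot: [0.001, -0.073, 0.997, 0.0]
contact_force: [-0.1, 0.8, 3.6]
gripper_width: 0.089
```

Request:
{"op": "step_arm", "data": {"moves": [[0, 0, 0.001, 0, 0, -0.1, 0], [0, 0, 0.001, 0, 0, -0.1, 0], [0, 0, 0.0005, 0, 0, 0.1, 0], [0, 0, 0, 0, 0, 0.1, 0], [0, 0, 0, 0, 0, -0.1, 0], [0, 0, 0, 0, 0, 0, 0]]}}

```text
time: 15.95
tool_pos: [0.5119, 0.0987, 0.1715]
tool_rot: [0.001, -0.126, 0.992, -0.0]
contact_force: [-1.4, 0.6, 6.1]
gripper_width: 0.097
```

```bash
python3 - <<'E'
from h import *
s=state();print(s['tool_pos'],s['tool_rot'],s['contact_force'],s['ft_torque'],s['gripper_width'])
im,d,ci=wrist('w8')
save(cv2.resize(im[220:420,265:385],None,fx=4,fy=3,interpolation=cv2.INTER_CUBIC),'crop8')
im,d=grab_frame('scene');save(cv2.resize(im[100:240,230:370],None,fx=4,fy=4,interpolation=cv2.INTER_CUBIC),'s8')
E
```

```text
[0.51190516 0.09871106 0.17147153] [ 1.25940014e-03 -1.25596876e-01  9.92080560e-01 -4.22370269e-05] [-1.42285398  0.59984016  6.08635756] [0.01217554 0.17644939 0.0128858 ] 0.0972939968702405
```

View pics/crop8.png

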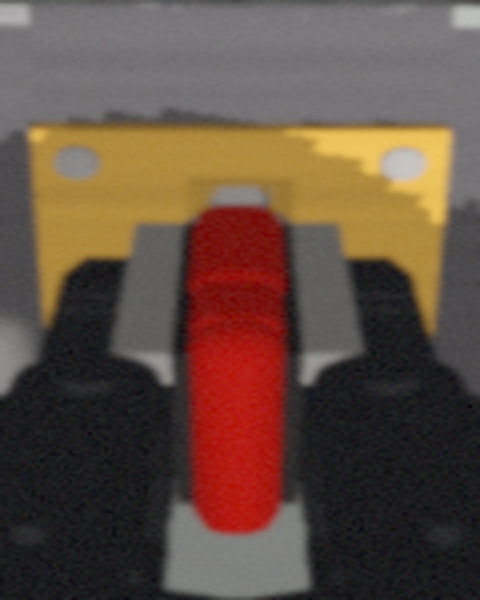

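View pics/s8.png

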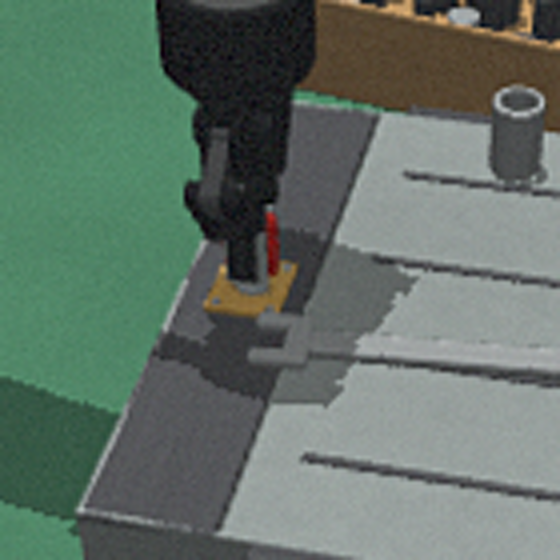

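The key head sits at the same place in the fingers as before (row 289), so it has not slipped, and TCP z 0.1715 puts the tip about 18 mm down. I'll confirm it is home by pressing and rocking once more.

Request:
{"op": "step_arm", "data": {"moves": [[0, 0, 0.001, 0, 0, 0.1, 0], [0, 0, 0.001, 0, 0, -0.1, 0], [0, 0, 0, 0, 0, -0.1, 0], [0, 0, 0, 0, 0, 0.1, 0], [0, 0, 0, 0, 0, 0, 0]]}}

```text
time: 16.55
tool_pos: [0.512, 0.0989, 0.1713]
tool_rot: [0.001, -0.124, 0.992, 0.0]
contact_force: [-6.2, -0.2, 13.8]
gripper_width: 0.093
```

It is home: force rose from 6 to 14 N with only 0.2 mm of travel. I'll relieve the side load, ease the press and turn clockwise.

Request:
{"op": "step_arm", "data": {"moves": [[-0.001, 0, -0.0008, 0, 0, 0, 0], [0, 0, 0, 0, 0, 0.08, 0], [0, 0, 0, 0, 0, 0.1, 0], [0, 0, 0, 0, 0, 0.1, 0], [0, 0, 0, 0, 0, 0.1, 0], [0, 0, 0, 0, 0, 0.1, 0], [0, 0, 0, 0, 0, 0, 0]]}}

```text
time: 17.25
tool_pos: [0.5122, 0.0992, 0.1714]
tool_rot: [0.0, 0.115, 0.993, 0.0]
contact_force: [-7.0, 1.0, 12.5]
gripper_width: 0.089
```

```bash
cat >> h.py <<'E'
def rep():
    s=state();Rm=R.from_quat(np.roll(s['tool_rot'],-1)).as_matrix()
    y=np.arctan2(Rm[1,0],Rm[0,0]);print('t',s['time'],'turned cw',round(((.2484+np.pi-y)+np.pi)%(2*np.pi)-np.pi,4),'pos',s['tool_pos'].round(4),'F',np.round(s['contact_force'],1),'T',np.round(s['ft_torque'],3),'tilt',Rm[:2,2].round(4),'q6',round(s['joint_pos'][5],3),'g',s['gripper_width'])
E
python3 -c "from h import *;rep()"
```

```text
t 17.25 turned cw 0.4795 pos [0.5122 0.0992 0.1714] F [-7.   1.  12.5] T [0.093 1.228 0.038] tilt [0.0003 0.0005] q6 -1.292 g 0.08851728049945998
```

Request:
{"op": "step_arm", "data": {"moves": [[0.0015, -0.0004, 0, 0, 0, 0.1, 0], [0, 0, 0, 0, 0, 0.1, 0], [0, 0, 0, 0, 0, 0.1, 0], [0, 0, 0, 0, 0, 0.1, 0], [0, 0, 0, 0, 0, 0.1, 0], [0, 0, 0, 0, 0, 0.1, 0], [0, 0, 0, 0, 0, 0, 0]]}}

```text
time: 17.95
tool_pos: [0.5117, 0.099, 0.1714]
tool_rot: [0.002, 0.404, 0.915, 0.001]
contact_force: [-2.2, 0.0, 9.7]
gripper_width: 0.089
```

```bash
python3 -c "from h import *;rep()"
```

```text
t 17.95 turned cw 1.0795 pos [0.5117 0.099  0.1714] F [-2.2  0.   9.7] T [0.051 0.468 0.036] tilt [0.0035 0.0003] q6 -0.692 g 0.08932272706191792
```

Request:
{"op": "step_arm", "data": {"moves": [[0, 0, 0, 0, 0, 0.1, 0], [0, 0, 0, 0, 0, 0.1, 0], [0, 0, 0, 0, 0, 0.1, 0], [0, 0, 0, 0, 0, 0.1, 0], [0, 0, 0, 0, 0, 0.06, 0], [0, 0, 0, 0, 0, 0.04, 0], [0, 0, 0, 0, 0, 0, 0], [0, 0, 0, 0, 0, 0, 0]]}}

```text
time: 18.75
tool_pos: [0.5117, 0.099, 0.1714]
tool_rot: [0.001, 0.617, 0.787, 0.001]
contact_force: [-2.1, 0.4, 10.0]
gripper_width: 0.092
```

```bash
python3 - <<'E'
from h import *
rep()
im,d,ci=wrist('w9')
save(cv2.resize(im[180:420,225:425],None,fx=4,fy=2.5,interpolation=cv2.INTER_CUBIC),'crop9')
im,d=grab_frame('scene');save(cv2.resize(im[100:240,230:370],None,fx=4,fy=4,interpolation=cv2.INTER_CUBIC),'s9')
E
```

```text
t 18.75 turned cw 1.5778 pos [0.5117 0.099  0.1714] F [-2.1  0.4 10. ] T [0.069 0.42  0.102] tilt [0.0036 0.0004] q6 -0.193 g 0.09159333339749683
```

View pics/crop9.png

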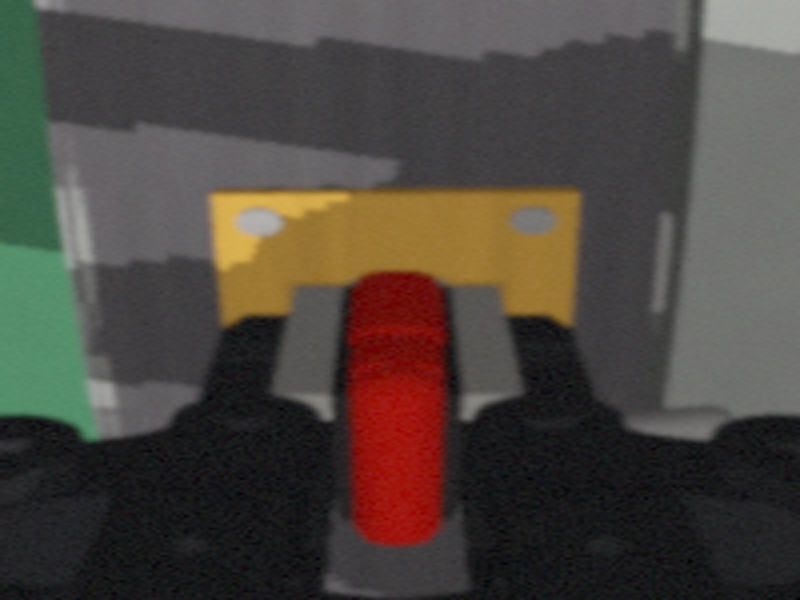

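View pics/s9.png

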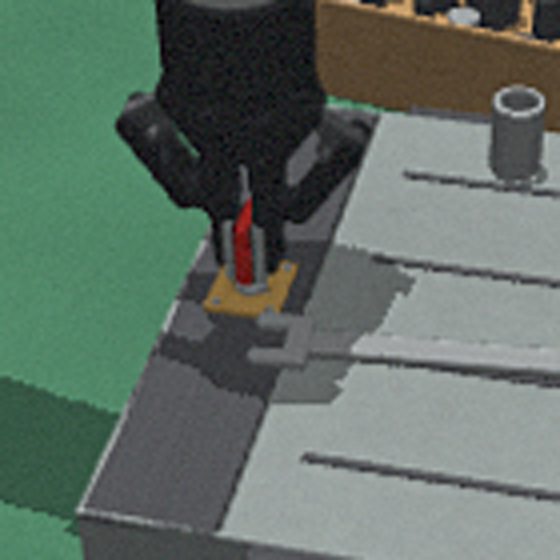

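The key has turned 1.58 rad against 0.10 N m, and lid and spanner are undisturbed. I'll nudge further to confirm the stop.

Request:
{"op": "step_arm", "data": {"moves": [[0, 0, 0, 0, 0, 0.04, 0], [0, 0, 0, 0, 0, 0.03, 0], [0, 0, 0, 0, 0, 0, 0], [0, 0, 0, 0, 0, 0, 0]]}}

```text
time: 19.25
tool_pos: [0.5118, 0.099, 0.1714]
tool_rot: [0.001, 0.644, 0.765, 0.001]
contact_force: [-1.5, 0.4, 10.2]
gripper_width: 0.09
```

```bash
python3 -c "from h import *;rep()"
```

```text
t 19.25 turned cw 1.6474 pos [0.5118 0.099  0.1714] F [-1.5  0.4 10.2] T [0.02  0.418 0.19 ] tilt [0.0037 0.0004] q6 -0.124 g 0.09040019088078773
```

Moment jumped to 0.19 N m, so it is on the stop. I'll hold briefly, check the scene and hand in.

Request:
{"op": "step_arm", "data": {"moves": [[0, 0, 0, 0, 0, 0, 0], [0, 0, 0, 0, 0, 0, 0], [0, 0, 0, 0, 0, 0, 0], [0, 0, 0, 0, 0, 0, 0], [0, 0, 0, 0, 0, 0, 0]]}}

```text
time: 19.75
tool_pos: [0.5117, 0.099, 0.1714]
tool_rot: [0.001, 0.644, 0.765, 0.001]
contact_force: [-2.3, 0.2, 10.2]
gripper_width: 0.091
```

```bash
python3 - <<'E'
from h import *
rep()
im,d,ci=wrist('w10');save(cv2.resize(im[180:420,225:425],None,fx=4,fy=2.5,interpolation=cv2.INTER_CUBIC),'crop10')
im,d=grab_frame('scene');save(im,'s10')
E
```

```text
t 19.75 turned cw 1.6474 pos [0.5117 0.099  0.1714] F [-2.3  0.2 10.2] T [0.061 0.395 0.201] tilt [0.0036 0.0004] q6 -0.124 g 0.09065139929653855
```

View pics/crop10.png

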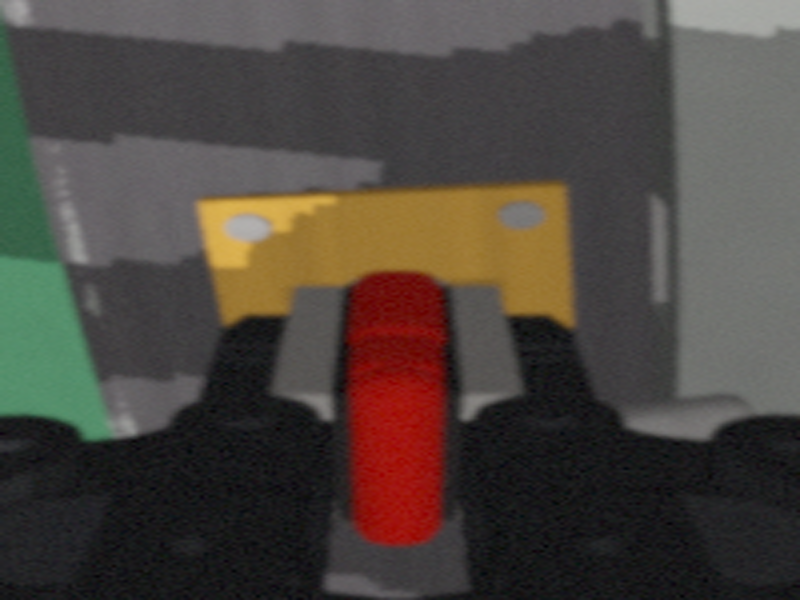

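View pics/s10.png

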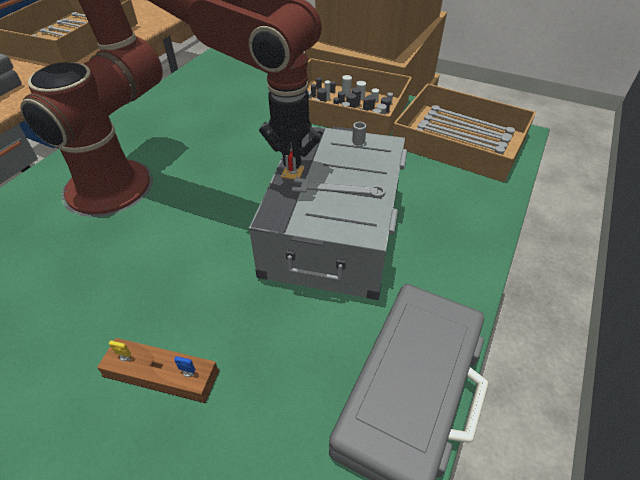

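The key is gripped square and held on the stop at (291,160). The lid is shut. The blue and yellow keys at (185,365) and (120,350), the spanner and the socket are where they were. I'm handing in.

```bash
python3 -c "from h import *;print(job_done())"
```

```text
the job is handed in; nothing more can be done
None
```

I put the red key in the lock, worked it home past the pins and turned it clockwise to the stop. I handed the job in at about 20 s with the key still gripped and held there; no verdict is reported.

- **Fully home:** the tip worked out to about 18 mm below the mouth. Pressing harder raised the force from 6 to 14 N with only 0.2 mm of travel. The highest push I read between moves was about 14 N; peaks within a move were not recorded.
- **Turned and held:** the tool had turned 1.65 rad and was steady. The moment rose from 0.10 to 0.20 N m over the last 0.07 rad, so the lock is on its stop. I read this from the tool, because the lock joint itself is not reported.
- **Grip and position:** the key had not visibly slipped in the fingers. The tool tilt was about 0.004 rad, and I was still pressing down with about 10 N. Its measured position is about 1 mm from the lock centre I measured, inside the 4 mm limit.
- **Left alone:** in the last scene picture the lid is shut, and the blue and yellow keys, the spanner and the socket look unmoved.
- **Disagreements:** the cameras put the lock up to about 3 mm apart sideways in the first measurements, so I relied on the close wrist view. While I was pressing the key home, a side force of 6 to 7 N built up from arm flex; I shifted the tool to bring it down to about 2 N.

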